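# Scrub out the coolant pot and clamp its lid

### The job

Take the long brush from the fork of its rack and scrub out the open coolant pot: three full up-and-down strokes, each going right down to the pot's floor and back up to near the rim. Then hang the brush back in the fork by its collar, let go, and after that swing the pot's lid fully shut and last swing the clamp arm all the way round over the lid. Leave the other things on the bench where they are.

Things in the scene. Friction and masses are not known exactly. Their poses are not given: they have to be found in the camera images.
- brush: Long round brush, 215 mm, hanging upright in the rack's fork, mass about 0.15 kg. Origin at the lower tip of the bristles, z along the axis up to the handle. Stiff bristle head 52 mm across from 0 to 80 mm, steel stem 12 mm across to 130 mm, flat wooden collar 52 mm across from 130 to 138 mm, round wooden handle 24 mm across from 138 to 215 mm
- brush_collar (a point): centre of the underside of the brush's collar (130 mm above the tip)
- brush_grip (a point): point on the brush's axis in the handle, 180 mm above the tip: where to grip from above
- rack: Fixed steel brush rack. Origin under the fork's centre at table height, z up; the fork opens to its own -x. Base plate 130 by 110 mm, 10 mm thick, a post 66 mm behind (+x) the origin at its far face, no higher than the fork
- rack_fork (a point): on the fork's top face, 160 mm above the table, where the brush's axis is when it hangs properly. Two level prongs 10 mm thick and 16 mm wide run 34 mm further to -x, slot between them 22 mm wide, slot ends 14 mm behind (+x) this point. The brush's stem goes in the slot from the open end and the collar rests on the prongs; lifting it 10 mm frees it
- pot: Fixed coolant pot: upright round steel pot, outer diameter 84 mm, inner 76 mm, on a base plate (120 mm along x, from y = -110 to +55 mm, 10 mm thick). Origin under the pot's axis at table height, z up; lid hinge on its +x side, clamp post on its -y side
- pot_floor (a point): centre of the pot's inner floor, 14 mm above the table; the axes are the pot's
- pot_rim (a point): centre of the pot's mouth, 105 mm above the table (91 mm above the inner floor)
- pot_lid (a joint): angle of the pot's round hinged lid: 0 shut, starts open at 1.7 to 1.95 rad (standing up, leaning back); the stiff hinge stays where it is left. Lid 92 mm across, 8 mm thick, with a 40 mm wide flat tab at the edge away from the hinge; shut, its top is 115 mm above the table. It swings about the pot's own y axis through lid_hinge
- lid_hinge (a point): middle of the lid's hinge axis, 52 mm to the pot's +x of its axis, 107 mm above the table
- lid_tab (a point): point on the tab, on the face of the lid that is the upper one when shut (the far one when open), 100 mm from the hinge axis; 110 mm is the outer end. Push here
- swing_clamp (a joint): angle of the clamp arm about its upright post: 0 with the arm right over the lid's centre, starts swung towards the pot's -x side at 1.0 to 1.35 rad; stays where it is left, stop at 0. Arm 18 mm wide, 12 mm thick, 118 to 130 mm above the table
- clamp_pin (a point): top of the upright grip pin on the clamp arm's end, 156 mm above the table (keep the hanging brush clear of it on the way to the pot); the pin is 16 mm across and 26 mm tall, 80 mm from the pivot
- clamp_pivot (a point): clamp pivot axis, 80 mm to the pot's -y of its axis, at the arm's top, 130 mm above the table
- wrench: Bystander, leave alone: flat steel wrench, 180 mm, lying between the pot and the rack
- jar: Bystander, leave alone: closed white jar, 64 mm across, 90 mm tall
- bottle: Bystander, leave alone: blue bottle, 66 mm across, 190 mm tall
- wheel: Bystander, leave alone: grey grinding wheel lying flat, 100 mm across, 25 mm thick
- screwdriver: Bystander, leave alone: screwdriver, 200 mm, lying
- mug: Bystander, leave alone: white mug, 80 mm across, 90 mm tall
- saw_blade: Bystander, leave alone: round steel saw blade lying flat, about 180 mm across, 4 mm thick

How it is judged:
By the outcome, as a careful person would: the job done as asked, in the order asked, and still so for the second after the job is handed in, with the robot touching nothing.
It also fails if it takes over 72 s, if anything falls off the work surface, if the arm or the gripper's body presses on something with over 40 N, if the wrist force passes 120 N, or if a joint passes its speed limit or range.

### The arm

A 6-joint arm with a two-finger parallel gripper is mounted at the origin on the work surface. World frame = base frame: x ahead of the robot, y to its left, z up, the work surface at z = 0. Lengths are in m, angles in rad, forces in N, time in s.
With the tool pointing down it reaches from about 0.375 to 0.9 m from the base axis. Payload 3.1 kg.
Tool frame: the origin (TCP) lies midway between the tips of the shut fingers; the grasp point (between the pads) lies 19 mm behind it; z points along the fingers, y is the line along which they close (so a half turn about z gives the same grasp; the last joint's range is limited). The gripper opens to 87 mm and grips with 3 to 60 N. Pads are 19 mm wide; open, the fingers measure 117 mm over their backs; the gripper's body (75 mm by 190 mm) begins 51 mm behind the grasp point.
Start: joints at [1.123, 0.527, 1.433, -0, 1.181, -0.178], TCP at [0.167, 0.602, 0.2] pointing down, gripper open.
Joint ranges: [-3.08, 3.08], [-0.75, 2.2], [0.22, 2.44], [-1.43, 4.57], [0, 2.65], [-2.85, 2.85]. Speed limits (rad/s): [2.79, 2.79, 3.14, 3.14, 3.14, 3.14].

### API

Orientations are given as a unit quaternion [x, y, z, w].
In Python, from rig import robot gives the robot as it stands. The module is installed in compiled form; this text tells all that it offers.
- The arm moves only by the tool play_rows, never from a script. Its arguments are lists of equal length, an entry for each row: "gripper": the closure, from -1 (fully open) to 1 (shut); "delta_pos": the shift along the tool's x, y, z in cm, a list of three; "turn": the turn, a rotation vector about the tool's x, y, z in rad, a list of three. A call has 1 to 12 rows; each row is the pose to reach, as a shift and turn from the pose commanded when the call began, along the tool's axes at that moment; what a row does not reach only later rows make up. A row lasts 1/8 s, in which the tool goes at most 62.5 mm and 10.7 degrees, less where a joint would pass 70% of its speed; a pose out of reach is approached as far as the arm can. A call with a gripper value outside its range is refused whole. The fingers move at their own pace and stop on an object; "squeeze" is the grip in N (left out, the last holds). Time passes only in rows, so rows that repeat a pose let the fingers close. It gives the time, the measured TCP pose, the force, the opening and the grip force at its end, in the units of the state.
- robot.get_obs(): the state, without advancing time (a new reading comes with each control period).
- robot.camera(name): name is "scene" or "top"; returns a dict with "color" (420x560x3 uint8, red, green, blue), "vfov" (degrees; the focal length in pixels is half the picture's height over the tangent of half this angle, whatever the lens; pixels are square), "cx", "cy" (the principal point, pixels), "R" (3x3) and "t" (3): a world point X has camera coordinates R X + t. Camera axes: x right, y down, z forward; pixel columns grow to the right and rows downward; lengths in m; the calibration is good to about 2 mm. A picture is of the moment at which its call begins. There is no depth.
- robot.hand_in(): hands the job in; it is judged then, once.
The state is a dict: "time": time; "q": joint angles; "joint_velocities": joint speeds; "joint_torque": joint torques, N m; "position": TCP position; "tool_rot": TCP orientation; "ft_force": force on the tool from outside, world axes, zero at the start; "moment": the same for the moment, N m; "grip_width": finger opening in m; "grip_force": force on a finger pad.
Only numpy, scipy, OpenCV 4.12 (cv2) and the standard library are available. Lean on these libraries where they do the work, as an engineer would, in place of code of your own. Each camera call takes 0.05 s, during which the arm holds its last target. There are 200 camera calls.

## Working session

There is one attempt and no reset: what is moved stays moved. The work goes in short steps, Python scripts to look and compute and a tool call to move; the robot and the scene stay as the last step left them, time stands still between calls to the robot, and variables do not carry over. Pictures are saved under pics/ and viewed, at most 10 in all, crops included, and the job is handed in when it is done.

Besides the shell and the picture viewer there is one more tool, called after "Emit:" by a JSON object that holds its "api" and its "payload", one argument or row to a line. play_rows: Moves the arm, as the interface text tells. Its arguments: {"type":"object","properties":{"gripper":{"type":"array","items":{"type":"number"}},"delta_pos":{"type":"array","items":{"type":"array","items":{"type":"number"}}},"turn":{"type":"array","items":{"type":"array","items":{"type":"number"}}},"squeeze":{"type":"number"}},"required":["gripper","delta_pos","turn"]}

```bash
mkdir -p pics; python3 - <<'E'
from rig import robot
import cv2,pickle
o=robot.get_obs();print(o)
d={}
for n in("scene","top"):
    c=robot.camera(n);d[n]=c
    cv2.imwrite(f"pics/{n}0.png",c["color"][:,:,::-1]);print(n,c["vfov"],c["cx"],c["cy"],c["R"],c["t"])
pickle.dump(d,open("cams.pkl","wb"))
E
```

```text
{'time': 0.0, 'q': array([ 1.12251693e+00,  5.28454954e-01,  1.43391993e+00, -5.43740262e-05,
        1.18140267e+00, -1.78485016e-01]), 'joint_velocities': array([-0.00075878,  0.0007289 , -0.00016197,  0.000275  , -0.00090762,
       -0.00160665]), 'joint_torque': array([-2.81178473e-04, -4.40039885e+01, -1.76592278e+01,  6.31993543e-02,
        5.81317884e-02, -1.44913092e-04]), 'position': array([0.16621119, 0.60166745, 0.19887298]), 'tool_rot': array([ 1.34478103e-01,  9.90915963e-01, -1.04699667e-03, -3.12862989e-04]), 'ft_force': array([-0.52650884, -0.37651662, -0.2406587 ]), 'moment': array([-0.02812719, -0.03467436,  0.00518118]), 'grip_force': 0.0, 'grip_width': 0.08721859825269071}
scene 54.19210960515075 281.3952608879503 205.8587999115039 [[ 0.83837913  0.54493172  0.01303267]
 [ 0.43913197 -0.66105492 -0.60841557]
 [-0.32292963  0.51580598 -0.79351159]] [-0.50536382 -0.21172671  1.44470383]
top 47.98173915034861 276.28891886373145 209.391704634158 [[ 0.0067289  -0.99982649  0.01736992]
 [-0.99876898 -0.00757344 -0.0490221 ]
 [ 0.04914514 -0.01701867 -0.99864664]] [-0.02890165  0.5991825   1.50043572]
```

View pics/scene0.png

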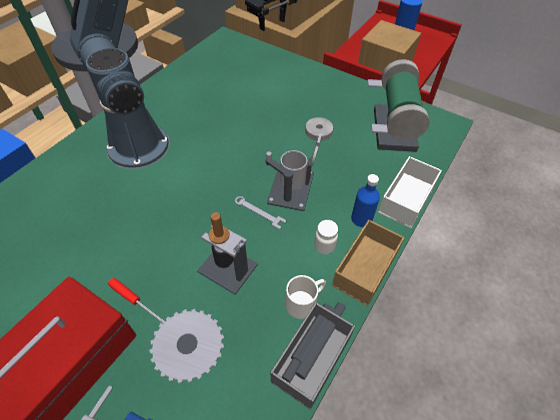

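View pics/top0.png

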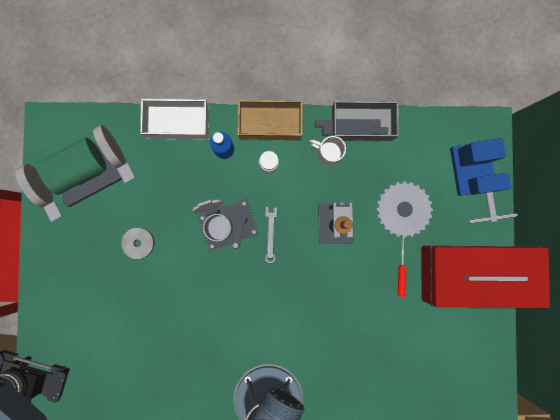

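```bash
cat > h.py <<'E'
import numpy as np,cv2,pickle
def f(c): return c["color"].shape[0]/2/np.tan(np.radians(c["vfov"])/2)
def ray(c,u,v):
    d=np.array([(u-c["cx"])/f(c),(v-c["cy"])/f(c),1]);R=np.array(c["R"]);return -R.T@c["t"],R.T@d
def atz(c,u,v,z):
    o,d=ray(c,u,v);return o+d*(z-o[2])/d[2]
def proj(c,X):
    p=np.array(c["R"])@np.asarray(X,float).reshape(-1,3).T+np.array(c["t"])[:,None]
    return (p[:2]/p[2]*f(c)).T+[c["cx"],c["cy"]]
def crop(c,u,v,w,h,s,pts=()):
    im=cv2.resize(c["color"][v:v+h,u:u+w,::-1],None,fx=s,fy=s,interpolation=cv2.INTER_CUBIC)
    for p in pts: cv2.circle(im,tuple(int(round(x)) for x in ((p[0]+.5-u)*s,(p[1]+.5-v)*s)),1,(0,255,255),-1)
    return im
E
python3 - <<'E'
from h import *
d=pickle.load(open("cams.pkl","rb"));t,s=d["top"],d["scene"]
a=np.hstack([crop(t,180,185,100,75,4),crop(t,300,185,100,75,4)])
b=np.hstack([crop(s,245,140,100,75,4),crop(s,180,205,100,75,4)])
cv2.imwrite("pics/c1.png",np.vstack([a,b]))
E
```

```text
(no output)
```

View pics/c1.png

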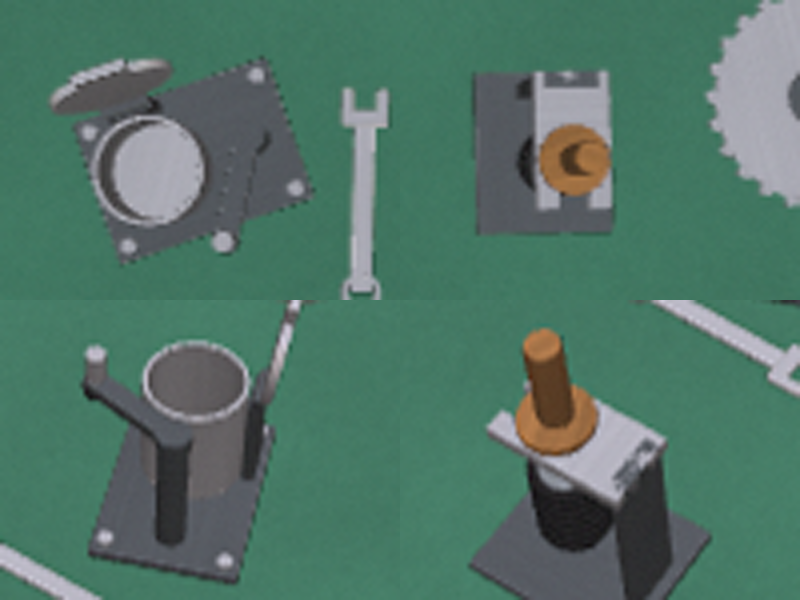

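```bash
cat >> h.py <<'E'
def pt(u,v,ou,ov): return np.array([ou+u/4-.5+.125,ov+v/4-.5+.125])
def T(p,X):
    c,s=np.cos(p[2]),np.sin(p[2]);X=np.asarray(X,float)
    return X@np.array([[c,s,0],[-s,c,0],[0,0,1]])+[p[0],p[1],0]
E
python3 - <<'E'
from h import *
from scipy.optimize import least_squares as LS
d=pickle.load(open("cams.pkl","rb"));t,s=d["top"],d["scene"]
P=lambda l,o:np.array([pt(u,v,*o) for u,v in l])
to,so,ro,qo=(180,185),(245,140-75),(300-100,185),(180-100,205-75)
# pot
ptop=P([(265,60),(311,190),(123,263),(77,125),(149,170),(223,241)],to)
psc=P([(90,552),(238,580),(273,432),(195.5,381),(95,352)],so)
def X(p):
    a=p[3]; pin=[-.08*np.sin(a),-.08+.08*np.cos(a),.156]
    pl=[(.06,-.11,.01),(-.06,-.11,.01),(-.06,.055,.01),(.06,.055,.01)]
    return T(p,pl+[(0,0,.105),pin]),T(p,[pl[1],pl[0],pl[3],(0,0,.105),pin])
def r(p):
    a,b=X(p);return np.r_[(proj(t,a)-ptop).ravel(),(proj(s,b)-psc).ravel()]
o=LS(r,[.55,.15,.37,1.2],loss='soft_l1');print("pot",o.x);print(o.fun.reshape(-1,2).round(2))
# rack: base centre offset b along rack x unknown
rt=P([(475,73),(613,72),(613,234),(477,234),(535,208),(611,208)],ro)
rs=P([(470,565),(710,537),(640,600),(497,414+0)],qo)[:2]
def Y(p):
    b=p[3]
    pl=[(b+.065,.055,.01),(b+.065,-.055,.01),(b-.065,-.055,.01),(b-.065,.055,.01),(-.034,.027,.16),(-.034,-.027,.16)]
    return T(p,pl),T(p,[pl[3],pl[1]])
def r(p):
    a,b=Y(p);return np.r_[(proj(t,a)-rt).ravel(),(proj(s,b)-rs).ravel()]
o=LS(r,[.55,-.2,0,0],loss='soft_l1');print("rack",o.x);print(o.fun.reshape(-1,2).round(2))
# brush: collar top outline center in top & scene; handle top
for n,a,b in [("collar",(574,160),(557,419)),("htop",(594,157),(543,341))]:
    a=P([a],ro)[0];b=P([b],qo)[0]
    O1,d1=ray(t,*a);O2,d2=ray(s,*b);k=np.linalg.lstsq(np.c_[d1,-d2],O2-O1,rcond=None)[0]
    print(n,O1+k[0]*d1,O2+k[1]*d2)
print(f(t),f(s))
E
```

```text
pot [0.54145238 0.15644665 0.3582287  1.02216847]
[[-0.28 -1.81]
 [ 0.98  0.7 ]
 [-0.48  0.22]
 [-1.63 -0.47]
 [-0.37 -0.43]
 [-0.34 -0.81]
 [-1.2   0.3 ]
 [-0.51  0.22]
 [-0.15 -1.33]
 [-0.7   0.23]
 [-0.2   0.77]]
rack [ 0.54858736 -0.21587681  0.0357043   0.00886705]
[[ -0.68   0.39]
 [ -1.24  -0.31]
 [  0.25  -0.53]
 [  0.16   0.48]
 [  0.61   0.26]
 [  0.16  -0.28]
 [ 21.46 -28.83]
 [-23.6   29.43]]
collar [ 0.54928495 -0.21580431  0.16563156] [ 0.55248044 -0.21313185  0.16526319]
htop [ 0.54992791 -0.2161673   0.24892272] [ 0.55350793 -0.21315315  0.2484807 ]
471.8700787227602 410.4456712506117
```

```bash
python3 - <<'E'
from h import *
from scipy.optimize import least_squares as LS
d=pickle.load(open("cams.pkl","rb"));t,s=d["top"],d["scene"]
P=lambda l,o:np.array([pt(u,v,*o) for u,v in l])
ro,qo=(200,185),(80,130)
rt=P([(475,73),(613,72),(613,234),(477,234),(535,208),(611,208)],ro)
rs=P([(470,565),(710,537),(665,442),(489,430)],qo)
def Y(p):
    b=p[3]
    pl=[(b+.065,.055,.01),(b+.065,-.055,.01),(b-.065,-.055,.01),(b-.065,.055,.01),(-.034,.027,.16),(-.034,-.027,.16),(.066,.027,.16)]
    return T(p,pl[:6]),T(p,[pl[2],pl[0],pl[6],pl[5]])
def r(p):
    a,b=Y(p);return np.r_[(proj(t,a)-rt).ravel(),(proj(s,b)-rs).ravel()]
o=LS(r,[.55,-.2,0,0],loss='soft_l1');print("rack",o.x);print(o.fun.reshape(-1,2).round(2))
p=np.array([.5415,.1565,.3582]);k=o.x
def line(a,b,n=12): return np.linspace(a,b,n)
def circ(x,y,z,R,n=40):
    a=np.linspace(0,2*np.pi,n);return np.c_[x+R*np.cos(a),y+R*np.sin(a),0*a+z]
def box(x0,x1,y0,y1,z):
    c=[(x0,y0,z),(x1,y0,z),(x1,y1,z),(x0,y1,z)];return np.vstack([line(c[i],c[(i+1)%4]) for i in range(4)])
def lid(a):
    c=circ(-.052,0,0,.046);c=np.vstack([c,box(-.11,-.09,-.02,.02,0)])  # rel hinge, shut
    x,z=c[:,0],c[:,2]+.004
    return np.c_[.052+x*np.cos(a)+z*np.sin(a),c[:,1],.107-x*np.sin(a)+z*np.cos(a)]
cl=1.02
M=np.vstack([box(-.06,.06,-.11,.055,.01),circ(0,0,.105,.042),circ(0,0,.105,.038),circ(-.08*np.sin(cl),-.08+.08*np.cos(cl),.156,.008,15),lid(1.8)])
K=np.vstack([box(k[3]-.065,k[3]+.065,-.055,.055,.01),box(-.034,.066,-.027,.027,.16),circ(0,0,.168,.026)])
M=T(p,M);K=T(k,K)
a=np.hstack([crop(t,180,185,100,75,4,proj(t,M)),crop(t,300,185,100,75,4,proj(t,K))])
b=np.hstack([crop(s,245,140,100,75,4,proj(s,M)),crop(s,180,205,100,75,4,proj(s,K))])
cv2.imwrite("pics/c2.png",np.vstack([a,b]))
E
```

```text
rack [ 0.55018404 -0.21563242  0.00969566  0.00882765]
[[-0.17 -0.54]
 [-0.71 -0.36]
 [-0.27 -0.56]
 [-0.37 -0.45]
 [ 0.22 -0.53]
 [-0.23 -0.59]
 [-1.77 -0.55]
 [-0.53 -0.45]
 [-0.37  0.14]
 [-1.6   0.08]]
```

View pics/c2.png

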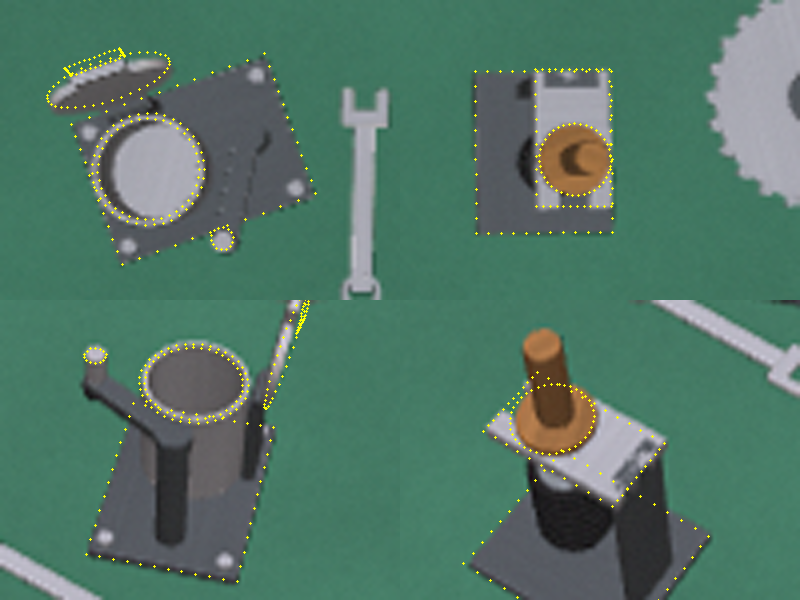

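```bash
cat > plan.py <<'E'
import numpy as np
# prints tool-axis deltas (cm) between world waypoints for a downward tool, yaw = angle of tool x
def d(p,yaw,*qs):
    x=np.array([np.cos(yaw),np.sin(yaw),0]);y=np.array([np.sin(yaw),-np.cos(yaw),0]);z=[0,0,-1]
    for q in qs: print(np.round(np.array([x,y,z])@(np.array(q)-p)*100,2))
E
python3 - <<'E'
from plan import *
d([.167,.602,.2],2.873,[.38,.19,.30]); d([.38,.19,.30],3.5,[.55,-.2155,.29])
E
```

```text
[-31.47 -34.07 -10.  ]
[ -1.7  -43.94   1.  ]
```

Emit:
{"api": "play_rows", "payload": {
  "gripper": [-1,-1,-1,-1,-1,-1,-1,-1,-1,-1,-1,-1],
  "delta_pos": [
    [-1,-1,-2],
    [-4,-4,-6],
    [-7,-7.6,-10],
    [-10,-10.8,-10],
    [-13,-14.1,-10],
    [-16.5,-17.9,-10],
    [-20,-21.7,-10],
    [-23.5,-25.4,-10],
    [-27,-29.2,-10],
    [-29.5,-31.9,-10],
    [-31,-33.6,-10],
    [-31.47,-34.07,-10]
  ],
  "turn": [
    [0,0,0],
    [0,0,-0.1],
    [0,0,-0.2],
    [0,0,-0.3],
    [0,0,-0.4],
    [0,0,-0.5],
    [0,0,-0.55],
    [0,0,-0.6],
    [0,0,-0.627],
    [0,0,-0.627],
    [0,0,-0.627],
    [0,0,-0.627]
  ]
}}

```text
time: 1.6
position: [0.3795, 0.1887, 0.3009]
tool_rot: [-0.176, 0.984, -0.0, 0.001]
ft_force: [0.4, 0.6, 0.2]
grip_width: 0.087
grip_force: 0.0
```

Emit:
{"api": "play_rows", "payload": {
  "gripper": [-1,-1,-1,-1,-1,-1,-1,-1,-1,-1,-1,-1],
  "delta_pos": [
    [0,-2,0],
    [-0.2,-6,0],
    [-0.4,-11,0],
    [-0.6,-16,0],
    [-0.8,-21,0],
    [-1,-26,0],
    [-1.2,-31,0],
    [-1.4,-36,0],
    [-1.5,-40,0],
    [-1.6,-42.5,0.5],
    [-1.7,-43.94,1],
    [-1.7,-43.94,1]
  ],
  "turn": [
    [0,0,0],
    [0,0,0],
    [0,0,0],
    [0,0,0],
    [0,0,0],
    [0,0,0],
    [0,0,0],
    [0,0,0],
    [0,0,0],
    [0,0,0],
    [0,0,0],
    [0,0,0]
  ]
}}

```text
time: 3.1
position: [0.5482, -0.215, 0.289]
tool_rot: [-0.178, 0.984, 0.001, -0.001]
ft_force: [-0.5, -0.1, -0.1]
grip_width: 0.0869
grip_force: 0.0
```

Emit:
{"api": "play_rows", "payload": {
  "gripper": [-1,-1,-1,-1,-1,-1,-0.5,0,0.4,1,1,1],
  "delta_pos": [
    [0,0,2],
    [0,0,4.5],
    [0,0,7],
    [0,0,9],
    [0,0,9.8],
    [0,0,9.8],
    [0,0,9.8],
    [0,0,9.8],
    [0,0,9.8],
    [0,0,9.8],
    [0,0,9.8],
    [0,0,9.8]
  ],
  "turn": [
    [0,0,0],
    [0,0,0],
    [0,0,0],
    [0,0,0],
    [0,0,0],
    [0,0,0],
    [0,0,0],
    [0,0,0],
    [0,0,0],
    [0,0,0],
    [0,0,0],
    [0,0,0]
  ],
  "squeeze": 40
}}

```text
time: 4.6
position: [0.5486, -0.2156, 0.1918]
tool_rot: [-0.178, 0.984, 0.0, -0.0]
ft_force: [0.1, 0.1, 0.0]
grip_width: 0.0348
grip_force: 0.0
```

```bash
python3 - <<'E'
from rig import robot
from h import *
from plan import d
o=robot.get_obs();print(o["time"],o["position"],o["tool_rot"],o["grip_width"],o["grip_force"],o["ft_force"],o["moment"])
t=robot.camera("top");s=robot.camera("scene")
cv2.imwrite("pics/g.png",np.hstack([crop(t,300,185,100,75,4),crop(s,180,205,100,75,4)]))
y=3.5
g=[.55,-.2155,.191]
d(g,y,[.55,-.2155,.215],[.50,-.2155,.215],[.45,-.2155,.215],[.45,-.2155,.35],[.5415,.1565,.35])
E
```

```text
4.6 [ 0.54860593 -0.21562671  0.19183249] [-1.77621312e-01  9.84098912e-01  1.93027483e-05 -1.62271987e-05] 0.034838910193439404 0.0 [0.0719522  0.06972642 0.04036334] [0.05485758 0.00135541 0.01507791]
[ 0.   0.  -2.4]
[ 4.68  1.75 -2.4 ]
[ 9.36  3.51 -2.4 ]
[  9.36   3.51 -15.9 ]
[-12.25  35.13 -15.9 ]
```

View pics/g.png

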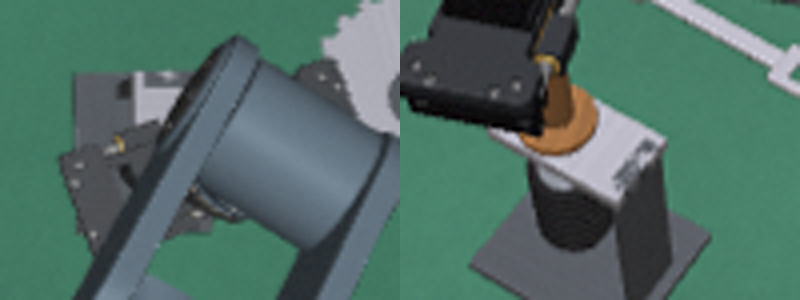

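Emit:
{"api": "play_rows", "payload": {
  "gripper": [1,1,1,1,1,1,1],
  "delta_pos": [
    [0,0,0],
    [0,0,0],
    [0,0,0],
    [0,0,0],
    [0,0,-0.8],
    [0,0,-1.6],
    [0,0,-2.4]
  ],
  "turn": [
    [0,0,0],
    [0,0,0],
    [0,0,0],
    [0,0,0],
    [0,0,0],
    [0,0,0],
    [0,0,0]
  ]
}}

```text
time: 5.58
position: [0.5487, -0.2157, 0.2166]
tool_rot: [-0.178, 0.984, -0.0, 0.0]
ft_force: [-0.4, -0.4, -2.3]
grip_width: 0.0229
grip_force: 40.0
```

Emit:
{"api": "play_rows", "payload": {
  "gripper": [1,1,1,1,1,1,1,1,1,1,1,1],
  "delta_pos": [
    [0.94,0.35,0],
    [2.34,0.88,0],
    [4.68,1.75,0],
    [7.0,2.6,0],
    [8.8,3.3,0],
    [9.36,3.51,0],
    [9.36,3.51,-2],
    [9.36,3.51,-5],
    [9.36,3.51,-8.5],
    [9.36,3.51,-12],
    [9.36,3.51,-13.5],
    [9.36,3.51,-13.5]
  ],
  "turn": [
    [0,0,0],
    [0,0,0],
    [0,0,0],
    [0,0,0],
    [0,0,0],
    [0,0,0],
    [0,0,0],
    [0,0,0],
    [0,0,0],
    [0,0,0],
    [0,0,0],
    [0,0,0]
  ]
}}

```text
time: 7.08
position: [0.4489, -0.2156, 0.3512]
tool_rot: [-0.178, 0.984, -0.001, 0.001]
ft_force: [0.2, -0.9, -2.0]
grip_width: 0.023
grip_force: 40.0
```

Emit:
{"api": "play_rows", "payload": {
  "gripper": [1,1,1,1,1,1,1,1,1,1,1,1],
  "delta_pos": [
    [-0.7,1,0],
    [-2.1,3.2,0],
    [-4.3,6.3,0],
    [-6.5,9.5,0],
    [-8.7,12.7,0],
    [-10.9,15.9,0],
    [-13.1,19.1,0],
    [-15.3,22.3,0],
    [-17.5,25.5,0],
    [-19.6,28.7,0],
    [-21.2,31,0],
    [-21.61,31.62,0]
  ],
  "turn": [
    [0,0,0],
    [0,0,0],
    [0,0,0],
    [0,0,0],
    [0,0,0],
    [0,0,0],
    [0,0,0],
    [0,0,0],
    [0,0,0],
    [0,0,0],
    [0,0,0],
    [0,0,0]
  ]
}}

```text
time: 8.57
position: [0.5394, 0.1584, 0.3489]
tool_rot: [-0.179, 0.984, 0.0, -0.002]
ft_force: [-0.1, -0.6, -2.2]
grip_width: 0.0232
grip_force: 40.0
```

```bash
python3 - <<'E'
from rig import robot
from h import *
o=robot.get_obs();print(o["time"],o["position"],o["tool_rot"],o["grip_width"],o["grip_force"],o["ft_force"],o["moment"])
t=robot.camera("top");s=robot.camera("scene")
a=np.linspace(0,2*np.pi,30);P=np.array([.5415,.1565,0])
ring=lambda z,R:P+np.c_[R*np.cos(a),R*np.sin(a),0*a+z]
x=np.vstack([ring(.189,.026),ring(.189+.08,.026),ring(.189+.13,.026)])
cv2.imwrite("pics/p.png",np.hstack([crop(t,180,185,100,110,4),crop(s,245,90,100,110,4,proj(s,x))]))
E
```

```text
8.575 [0.53944604 0.15839258 0.34885408] [-1.79045168e-01  9.83838888e-01  3.63539685e-04 -1.93345228e-03] 0.02315479688679406 40.000099651515484 [-0.12049552 -0.59902452 -2.18374049] [ 0.03752437  0.05025781 -0.03694092]
```

View pics/p.png

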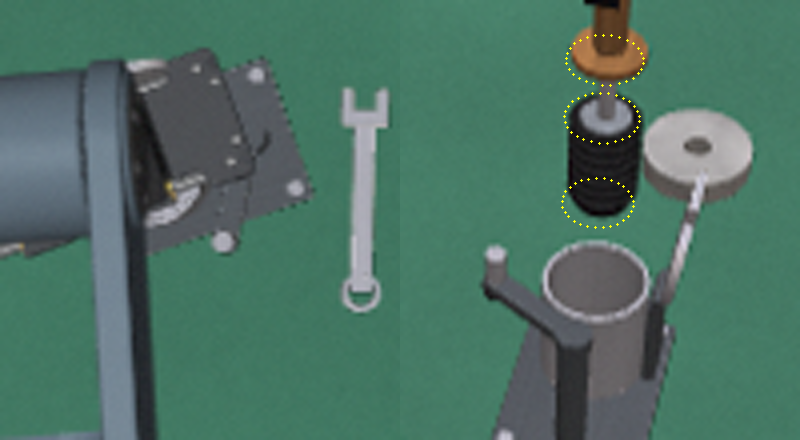

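Emit:
{"api": "play_rows", "payload": {
  "gripper": [1,1,1,1,1,1,1,1,1,1,1,1],
  "delta_pos": [
    [0,0,0],
    [0,0,2],
    [0,0,4],
    [0,0,6],
    [0,0,8],
    [0,0,10],
    [0,0,12],
    [0,0,14],
    [0,0,15.5],
    [0,0,16.5],
    [0,0,17],
    [0,0,17.2]
  ],
  "turn": [
    [0,0,0],
    [0,0,0],
    [0,0,0],
    [0,0,0],
    [0,0,0],
    [0,0,0],
    [0,0,0],
    [0,0,0],
    [0,0,0],
    [0,0,0],
    [0,0,0],
    [0,0,0]
  ]
}}

```text
time: 10.18
position: [0.5408, 0.1563, 0.179]
tool_rot: [-0.178, 0.984, -0.0, 0.0]
ft_force: [-0.7, -0.1, -0.8]
grip_width: 0.0231
grip_force: 40.0
```

Emit:
{"api": "play_rows", "payload": {
  "gripper": [1,1,1,1],
  "delta_pos": [
    [0,0,0.1],
    [0,0,0.2],
    [0,0,0.3],
    [0,0,0.3]
  ],
  "turn": [
    [0,0,0],
    [0,0,0],
    [0,0,0],
    [0,0,0]
  ]
}}

```text
time: 10.68
position: [0.5405, 0.1564, 0.1759]
tool_rot: [-0.178, 0.984, -0.0, 0.0]
ft_force: [0.5, -0.2, -2.0]
grip_width: 0.0233
grip_force: 40.0
```

Emit:
{"api": "play_rows", "payload": {
  "gripper": [1,1,1,1],
  "delta_pos": [
    [0,0,0.1],
    [0,0,0.15],
    [0,0,0.2],
    [0,0,0.2]
  ],
  "turn": [
    [0,0,0],
    [0,0,0],
    [0,0,0],
    [0,0,0]
  ]
}}

```text
time: 11.18
position: [0.542, 0.1566, 0.1757]
tool_rot: [-0.178, 0.984, -0.0, 0.002]
ft_force: [-1.4, 1.0, 7.8]
grip_width: 0.0231
grip_force: 40.0
```

Emit:
{"api": "play_rows", "payload": {
  "gripper": [1,1,1,1,1,1,1,1,1,1,1,1],
  "delta_pos": [
    [0,0,-1.5],
    [0,0,-4],
    [0,0,-6.5],
    [0,0,-8],
    [0,0,-8.4],
    [0,0,-8.4],
    [0,0,-7],
    [0,0,-4.5],
    [0,0,-2],
    [0,0,-0.7],
    [0,0,0],
    [0,0,0]
  ],
  "turn": [
    [0,0,0],
    [0,0,0],
    [0,0,0],
    [0,0,0],
    [0,0,0],
    [0,0,0],
    [0,0,0],
    [0,0,0],
    [0,0,0],
    [0,0,0],
    [0,0,0],
    [0,0,0]
  ]
}}

```text
time: 12.68
position: [0.5421, 0.1566, 0.1756]
tool_rot: [-0.178, 0.984, -0.0, 0.002]
ft_force: [-1.0, -0.4, 6.9]
grip_width: 0.0229
grip_force: 40.0
```

Emit:
{"api": "play_rows", "payload": {
  "gripper": [1,1,1,1,1,1,1,1,1,1,1,1],
  "delta_pos": [
    [0,0,-1.5],
    [0,0,-4],
    [0,0,-6.5],
    [0,0,-8],
    [0,0,-8.4],
    [0,0,-8.4],
    [0,0,-7],
    [0,0,-4.5],
    [0,0,-2],
    [0,0,-0.7],
    [0,0,0],
    [0,0,0]
  ],
  "turn": [
    [0,0,0],
    [0,0,0],
    [0,0,0],
    [0,0,0],
    [0,0,0],
    [0,0,0],
    [0,0,0],
    [0,0,0],
    [0,0,0],
    [0,0,0],
    [0,0,0],
    [0,0,0]
  ]
}}

```text
time: 14.18
position: [0.5421, 0.1567, 0.1756]
tool_rot: [-0.178, 0.984, 0.0, 0.002]
ft_force: [-1.2, -0.3, 8.1]
grip_width: 0.0229
grip_force: 40.0
```

Emit:
{"api": "play_rows", "payload": {
  "gripper": [1,1,1,1,1,1,1],
  "delta_pos": [
    [0,0,-1.5],
    [0,0,-4],
    [0,0,-6.5],
    [0,0,-8],
    [0,0,-8.4],
    [0,0,-8.4],
    [0,0,-8.4]
  ],
  "turn": [
    [0,0,0],
    [0,0,0],
    [0,0,0],
    [0,0,0],
    [0,0,0],
    [0,0,0],
    [0,0,0]
  ]
}}

```text
time: 15.05
position: [0.5398, 0.1563, 0.2568]
tool_rot: [-0.178, 0.984, 0.0, -0.001]
ft_force: [-0.7, 0.3, -1.4]
grip_width: 0.0231
grip_force: 40.0
```

Emit:
{"api": "play_rows", "payload": {
  "gripper": [1,1,1,1,1,1],
  "delta_pos": [
    [0,0,-1.5],
    [0,0,-4],
    [0,0,-6.5],
    [0,0,-8.5],
    [0,0,-9.3],
    [0,0,-9.3]
  ],
  "turn": [
    [0,0,0],
    [0,0,0],
    [0,0,0],
    [0,0,0],
    [0,0,0],
    [0,0,0]
  ]
}}

```text
time: 15.8
position: [0.5407, 0.1564, 0.3514]
tool_rot: [-0.178, 0.984, -0.0, 0.001]
ft_force: [-0.3, -0.8, -3.5]
grip_width: 0.0231
grip_force: 40.0
```

Emit:
{"api": "play_rows", "payload": {
  "gripper": [1,1,1,1,1,1,1,1,1,1,1,1],
  "delta_pos": [
    [0.7,-1,0],
    [2.1,-3.2,0],
    [4.3,-6.3,0],
    [6.5,-9.5,0],
    [8.7,-12.7,0],
    [10.9,-15.9,0],
    [13.1,-19.1,0],
    [15.3,-22.3,0],
    [17.5,-25.5,0],
    [19.6,-28.7,0],
    [21.2,-31,0],
    [21.61,-31.62,0]
  ],
  "turn": [
    [0,0,0],
    [0,0,0],
    [0,0,0],
    [0,0,0],
    [0,0,0],
    [0,0,0],
    [0,0,0],
    [0,0,0],
    [0,0,0],
    [0,0,0],
    [0,0,0],
    [0,0,0]
  ]
}}

```text
time: 17.3
position: [0.4474, -0.2168, 0.3499]
tool_rot: [-0.176, 0.984, 0.001, -0.001]
ft_force: [-0.4, -0.2, -2.1]
grip_width: 0.0228
grip_force: 40.0
```

Emit:
{"api": "play_rows", "payload": {
  "gripper": [1,1,1,1,1,1,1,1],
  "delta_pos": [
    [0,0,0],
    [0,0,2],
    [0,0,5],
    [0,0,8],
    [0,0,11],
    [0,0,13],
    [0,0,13.5],
    [0,0,13.5]
  ],
  "turn": [
    [0,0,0],
    [0,0,0],
    [0,0,0],
    [0,0,0],
    [0,0,0],
    [0,0,0],
    [0,0,0],
    [0,0,0]
  ]
}}

```text
time: 18.3
position: [0.449, -0.2148, 0.2161]
tool_rot: [-0.178, 0.984, 0.0, 0.0]
ft_force: [-0.1, 0.1, -1.4]
grip_width: 0.0233
grip_force: 40.0
```

Emit:
{"api": "play_rows", "payload": {
  "gripper": [1,1,1,1,1,1,1,1,1,1],
  "delta_pos": [
    [-0.94,-0.35,0],
    [-2.34,-0.88,0],
    [-3.75,-1.4,0],
    [-5.15,-1.93,0],
    [-6.55,-2.46,0],
    [-7.5,-2.81,0],
    [-8.4,-3.15,0],
    [-9.36,-3.51,0],
    [-9.36,-3.51,0],
    [-9.36,-3.51,0]
  ],
  "turn": [
    [0,0,0],
    [0,0,0],
    [0,0,0],
    [0,0,0],
    [0,0,0],
    [0,0,0],
    [0,0,0],
    [0,0,0],
    [0,0,0],
    [0,0,0]
  ]
}}

```text
time: 19.55
position: [0.5482, -0.2155, 0.2157]
tool_rot: [-0.178, 0.984, 0.0, -0.0]
ft_force: [-0.2, -0.5, -2.2]
grip_width: 0.023
grip_force: 40.0
```

Emit:
{"api": "play_rows", "payload": {
  "gripper": [1,1,1,1,1],
  "delta_pos": [
    [0,0,0.8],
    [0,0,1.6],
    [0,0,2.2],
    [0,0,2.45],
    [0,0,2.45]
  ],
  "turn": [
    [0,0,0],
    [0,0,0],
    [0,0,0],
    [0,0,0],
    [0,0,0]
  ]
}}

```text
time: 20.18
position: [0.5483, -0.2154, 0.1919]
tool_rot: [-0.178, 0.984, 0.0, -0.0]
ft_force: [-1.8, 1.4, 3.8]
grip_width: 0.0231
grip_force: 40.0
```

Seated (contact force seen). Release and rise.

Emit:
{"api": "play_rows", "payload": {
  "gripper": [0.5,0,-0.5,-1,-1,-1,-1,-1,-1,-1,-1,-1],
  "delta_pos": [
    [0,0,0],
    [0,0,0],
    [0,0,0],
    [0,0,0],
    [0,0,0],
    [0,0,-1],
    [0,0,-2.5],
    [0,0,-5],
    [0,0,-7.5],
    [0,0,-10],
    [0,0,-12],
    [0,0,-12]
  ],
  "turn": [
    [0,0,0],
    [0,0,0],
    [0,0,0],
    [0,0,0],
    [0,0,0],
    [0,0,0],
    [0,0,0],
    [0,0,0],
    [0,0,0],
    [0,0,0],
    [0,0,0],
    [0,0,0]
  ]
}}

```text
time: 21.68
position: [0.5499, -0.2163, 0.3144]
tool_rot: [-0.178, 0.984, -0.002, 0.002]
ft_force: [0.8, -0.1, 0.0]
grip_width: 0.0869
grip_force: 0.0
```

```bash
python3 - <<'E'
from rig import robot
from h import *
from plan import d
o=robot.get_obs();print(o["time"],o["position"],o["tool_rot"],o["grip_width"],o["ft_force"])
s=robot.camera("scene")
c=pickle.load(open("cams.pkl","rb"))["scene"]
cv2.imwrite("pics/r.png",np.hstack([crop(s,180,205,100,75,4),crop(s,245,110,100,75,4)]))
print(np.abs(s["color"].astype(int)-c["color"])[225:290,195:260].mean())
pot=[.5415,.1565,.358]
# lid tab position for angle a (face), pushes
for a in (1.75,1.2,.6,0):
    for r in (.1,):
        x=.052-r*np.cos(a)+.008*np.sin(a);z=.107+r*np.sin(a)+.008*np.cos(a)
        print(a,round(x,3),round(z,3))
E
```

```text
21.675 [ 0.54985285 -0.21634424  0.31441718] [-0.17771017  0.98407796 -0.00211477  0.00227909] 0.08689827296252928 [ 0.84682445 -0.12788371  0.0326185 ]
5.6726627218934915
1.75 0.078 0.204
1.2 0.023 0.203
0.6 -0.026 0.17
0 -0.048 0.115
```

View pics/r.png

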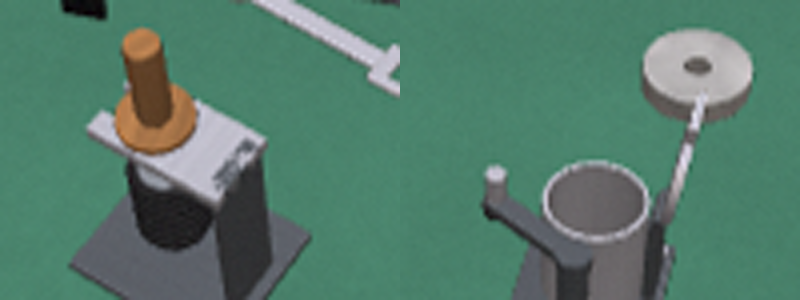

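Emit:
{"api": "play_rows", "payload": {
  "gripper": [0,1,1,1,1,1,1,1,1,1,1,1],
  "delta_pos": [
    [-0.8,1.1,0],
    [-2.5,3.6,0],
    [-5,7.1,0],
    [-7.5,10.7,0],
    [-10.1,14.3,0],
    [-12.6,17.8,0],
    [-15.1,21.4,0],
    [-17.7,24.9,0],
    [-20.2,28.5,0],
    [-22.7,32.1,0],
    [-24.6,34.8,0],
    [-25.24,35.64,0]
  ],
  "turn": [
    [0,0,0],
    [0,0,0],
    [0,0,0],
    [0,0,0],
    [0,0,0],
    [0,0,0],
    [0,0,0],
    [0,0,0],
    [0,0,0],
    [0,0,0],
    [0,0,0],
    [0,0,0]
  ]
}}

```text
time: 23.22
position: [0.6595, 0.2092, 0.3097]
tool_rot: [-0.179, 0.984, 0.0, -0.001]
ft_force: [0.0, 0.7, 0.8]
grip_width: 0.0007
grip_force: 0.0
```

Emit:
{"api": "play_rows", "payload": {
  "gripper": [1,1,1,1,1,1,1,1],
  "delta_pos": [
    [0,0,0],
    [0,0,2],
    [0,0,5],
    [0,0,8],
    [0,0,10.5],
    [0,0,11.6],
    [0,0,11.6],
    [0,0,11.6]
  ],
  "turn": [
    [0,0,0],
    [0,0,0],
    [0,0,0],
    [0,0,0],
    [0,0,0],
    [0,0,0],
    [0,0,0],
    [0,0,0]
  ]
}}

```text
time: 24.22
position: [0.6614, 0.2063, 0.1968]
tool_rot: [-0.177, 0.984, -0.0, 0.001]
ft_force: [0.2, -0.5, 0.8]
grip_width: 0.0003
grip_force: 0.0
```

```bash
python3 - <<'E'
from rig import robot
import numpy as np
o=robot.get_obs();p=o["position"];c,s=np.cos(.358),np.sin(.358)
e=p[:2]-[.5415,.1565];print(o["time"],p,o["grip_width"],"pot",e@[c,s],e@[-s,c],o["ft_force"])
r,w,over=.09,.0095,.002
for a in np.linspace(1.75,0,15):
    R=.008-over
    x=.052-r*np.cos(a)+R*np.sin(a)+w;z=.107+r*np.sin(a)+R*np.cos(a)
    print(round(a,3),np.round([-(x-.13)*100,0,-(z-.1945)*100],2))
E
```

```text
24.225 [0.6613924  0.20625222 0.19675653] 0.00026686056706130834 pot 0.12972442964067887 0.00458740075361987 [ 0.24198404 -0.46603164  0.82064065]
1.75 [4.66 0.   0.  ]
1.625 [ 5.76  0.   -0.2 ]
1.5 [ 6.89  0.   -0.27]
1.375 [ 8.01  0.   -0.19]
1.25 [9.12 0.   0.02]
1.125 [10.19  0.    0.37]
1.0 [11.21  0.    0.85]
0.875 [12.16  0.    1.46]
0.75 [13.03  0.    2.18]
0.625 [13.8  0.   3. ]
0.5 [14.46  0.    3.91]
0.375 [15.   0.   4.9]
0.25 [15.42  0.    5.94]
0.125 [15.7   0.    7.03]
0.0 [15.85  0.    8.15]
```

Emit:
{"api": "play_rows", "payload": {
  "gripper": [1,1,1,1,1,1,1,1,1,1,1,1],
  "delta_pos": [
    [1.5,0,0],
    [3,0,0],
    [4.6,0,0],
    [5.8,0,-0.2],
    [6.9,0,-0.27],
    [8,0,-0.2],
    [9.1,0,0],
    [10.2,0,0.37],
    [11.2,0,0.85],
    [12.2,0,1.46],
    [13,0,2.18],
    [13.8,0,3]
  ],
  "turn": [
    [0,0,0],
    [0,0,0],
    [0,0,0],
    [0,0,0],
    [0,0,0],
    [0,0,0],
    [0,0,0],
    [0,0,0],
    [0,0,0],
    [0,0,0],
    [0,0,0],
    [0,0,0]
  ]
}}

```text
time: 25.72
position: [0.5308, 0.1581, 0.1648]
tool_rot: [-0.178, 0.984, -0.0, 0.0]
ft_force: [0.6, 0.4, 0.3]
grip_width: 0.0003
grip_force: 0.0
```

Emit:
{"api": "play_rows", "payload": {
  "gripper": [1,1,1,1,1,1,1,1],
  "delta_pos": [
    [0.66,0,0.91],
    [1.2,0,1.9],
    [1.62,0,2.94],
    [1.9,0,4.03],
    [2.05,0,4.7],
    [2.05,0,5.15],
    [2.05,0,5.3],
    [2.05,0,5.3]
  ],
  "turn": [
    [0,0,0],
    [0,0,0],
    [0,0,0],
    [0,0,0],
    [0,0,0],
    [0,0,0],
    [0,0,0],
    [0,0,0]
  ]
}}

```text
time: 26.72
position: [0.5123, 0.1512, 0.1124]
tool_rot: [-0.178, 0.984, -0.0, 0.0]
ft_force: [0.1, -0.0, 0.2]
grip_width: 0.0003
grip_force: 0.0
```

```bash
python3 - <<'E'
from rig import robot
from h import *
t=robot.camera("top");s=robot.camera("scene")
cv2.imwrite("pics/l.png",np.hstack([crop(t,180,180,100,100,4),crop(s,245,100,100,100,4)]))
E
```

```text
(no output)
```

View pics/l.png

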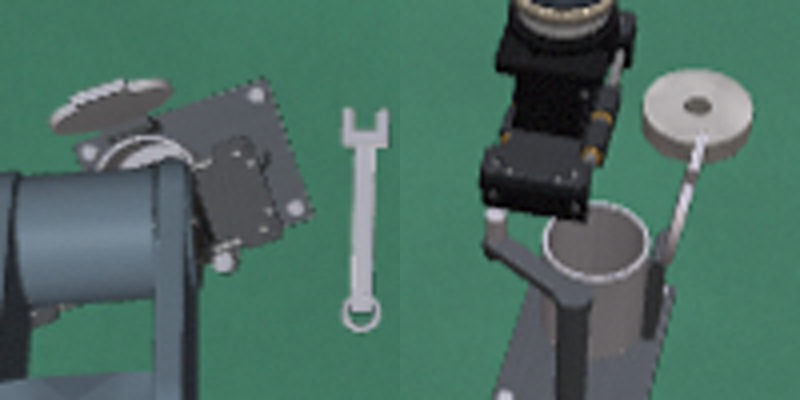

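```bash
python3 - <<'E'
from h import *
d=pickle.load(open("cams.pkl","rb"));t,s=d["top"],d["scene"]
p=np.array([.5415,.1565,.3582])
for a in (1.7,1.8,1.95,2.2):
    def L(r,y,h): return [.052-r*np.cos(a)+h*np.sin(a),y,.107+r*np.sin(a)+h*np.cos(a)]
    X=T(p,[L(.11,.02,.008),L(.11,-.02,.008),L(.11,0,.004),L(.052,.046,.004),L(.052,-.046,.004)])
    print(a,proj(t,X).round(1).tolist(),proj(s,X).round(1).tolist())
# lid pixels in scene: light grey vs green background column scan
c=s["color"].astype(int)
for v in range(124,170,2): print(v,"".join("#" if abs(c[v,u]-c[v,u].mean()).max()<14 else "." for u in range(300,335)))
c=t["color"].astype(int)
for v in range(195,222): print(v,"".join("#" if abs(c[v,u]-c[v,u].mean()).max()<14 else "." for u in range(185,235)))
E
```

```text
1.7 [[196.3, 203.6], [209.9, 198.7], [203.6, 202.5], [192.2, 211.6], [222.1, 200.7]] [[320.7, 132.9], [318.5, 142.3], [318.3, 137.2], [316.7, 140.6], [311.5, 162.1]]
1.8 [[195.2, 200.1], [208.7, 195.2], [202.4, 198.9], [191.7, 210.0], [221.6, 199.1]] [[324.3, 134.2], [322.1, 143.6], [321.9, 138.4], [318.3, 141.2], [313.1, 162.8]]
1.95 [[193.7, 195.1], [207.2, 190.2], [200.8, 193.9], [191.0, 207.7], [220.8, 196.9]] [[329.4, 136.6], [327.3, 146.1], [327.1, 140.7], [320.6, 142.3], [315.5, 163.9]]
2.2 [[191.8, 187.9], [205.1, 183.1], [198.7, 186.5], [190.1, 204.3], [219.8, 193.6]] [[336.7, 141.6], [334.7, 151.2], [334.7, 145.6], [323.9, 144.6], [319.0, 166.2]]
124 ......##########################...
126 ......###########################..
128 .....############################..
130 .....############################..
132 .....############################..
134 ......##########################...
136 ........#######################....
138 ..........###################......
140 ................########...........
142 ................####...............
144 ................###............
[... 1269 characters left out ...]
########################################
210 .......###########################################
211 .......###########################################
212 ........##########################################
213 .........#####......##############################
214 .................#################################
215 ..............####################################
216 .............#####################################
217 .............#####################################
218 ..............####################################
219 ...............###################################
220 ..............####################################
221 ...............###################################
```

```bash
python3 - <<'E'
from rig import robot
from h import *
from scipy.spatial.transform import Rotation as Ro
o=robot.get_obs();p=o["position"];print(o["time"],p,o["q"],o["ft_force"],o["joint_torque"])
t=robot.camera("top");s=robot.camera("scene")
M=Ro.from_quat(o["tool_rot"]).as_matrix()
for z in (0,-.03,-.07,-.15): print(z,proj(t,p+M@[0,0,z]),proj(s,p+M@[0,0,z]))
d=pickle.load(open("cams.pkl","rb"))
print(np.abs(t["R"]-d["top"]["R"]).max(),np.abs(s["t"]-d["scene"]["t"]).max())
D=np.abs(s["color"].astype(int)-d["scene"]["color"]).max(2)
print(D[136:175,300:330].max(), np.argwhere(D[100:200,240:340]>60).min(0)+[100,240],np.argwhere(D[100:200,240:340]>60).max(0)+[100,240])
cv2.imwrite("pics/l2.png",np.hstack([crop(s,250,110,100,75,8,[proj(s,p+M@[0,0,z])[0] for z in (0,-.019,-.07)])]))
E
```

```text
26.825 [0.51231838 0.15117199 0.11262372] [ 7.76171499e-02  5.30650586e-01  1.74432936e+00 -3.16752074e-05
  8.65840460e-01 -1.85043252e+00] [-0.06472154  1.28705943 -0.66207066] [-7.42710225e-03 -3.87597585e+01 -1.24000347e+01 -4.33574896e-02
  6.29555667e-02  5.91055311e-06]
0 [[217.86628986 236.43093337]] [[283.98490608 155.6140107 ]]
-0.03 [[216.7768809  236.52296767]] [[284.15683995 148.6278498 ]]
-0.07 [[215.24859367 236.65207882]] [[284.3965854 138.8863122]]
-0.15 [[211.90147697 236.93484642]] [[284.91580598 117.78890679]]
0.0 0.0
7 [100 265] [154 303]
```

View pics/l2.png

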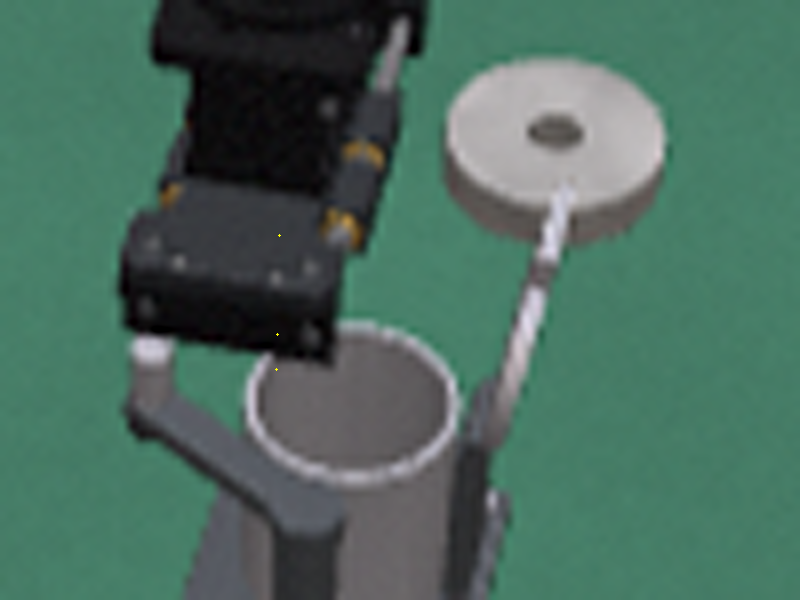

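Emit:
{"api": "play_rows", "payload": {
  "gripper": [1,1,1,1,1,1,1,1,1,1,1,1],
  "delta_pos": [
    [0,0,-2],
    [0,0,-6],
    [0,0,-11],
    [0,0,-15],
    [-2,0,-16.85],
    [-6,0,-16.85],
    [-11,0,-16.85],
    [-14.5,0,-16.85],
    [-15.35,0,-16.85],
    [-15.35,0,-13],
    [-15.35,0,-8],
    [-15.35,0,-4.35]
  ],
  "turn": [
    [0,0,0],
    [0,0,0],
    [0,0,0],
    [0,0,0],
    [0,0,0],
    [0,0,0],
    [0,0,0],
    [0,0,0],
    [0,0,0],
    [0,0,0],
    [0,0,0],
    [0,0,0]
  ]
}}

```text
time: 28.42
position: [0.6536, 0.2043, 0.1539]
tool_rot: [-0.178, 0.984, -0.0, -0.002]
ft_force: [-0.1, -0.2, 0.2]
grip_width: 0.0006
grip_force: 0.0
```

Emit:
{"api": "play_rows", "payload": {
  "gripper": [1,1,1,1,1,1],
  "delta_pos": [
    [1,0,0],
    [2.5,0,0],
    [4,0,0],
    [5,0,0],
    [6,0,0],
    [6,0,0]
  ],
  "turn": [
    [0,0,0],
    [0,0,0],
    [0,0,0],
    [0,0,0],
    [0,0,0],
    [0,0,0]
  ]
}}

```text
time: 29.18
position: [0.599, 0.1836, 0.1567]
tool_rot: [-0.178, 0.984, -0.0, 0.0]
ft_force: [0.2, 0.7, 0.5]
grip_width: 0.0006
grip_force: 0.0
```

```bash
cat > lid.py <<'E'
from rig import robot
from h import *
o=robot.get_obs();p=o["position"];c,s_=np.cos(.358),np.sin(.358)
e=p[:2]-[.5415,.1565];print(o["time"],"pot",(e@[c,s_]).round(4),(e@[-s_,c]).round(4),p[2].round(4),o["ft_force"].round(1))
s=robot.camera("scene")
c=s["color"].astype(int)
for v in range(126,182,2): print(v,"".join("#" if abs(c[v,u]-c[v,u].mean()).max()<14 and c[v,u].mean()>100 else ("o" if c[v,u].max()<85 and abs(c[v,u]-c[v,u].mean()).max()<14 else ("+" if abs(c[v,u]-c[v,u].mean()).max()<14 else ".")) for u in range(260,345)))
E
python3 lid.py
```

```text
29.175 pot 0.0633 0.0052 0.1567 [0.2 0.7 0.5]
126 ...........................................o..ooooooooooooooooooooooooo##............
128 .............................................oooooooooooooooooooooooooo##............
130 ........................................ooooooooooooooooooooooooo....o+##............
132 ........................................oooooooooooooooooooooooooo##.o##+............
134 .......................................oooo+oooooooooooooooooooooooooo++.............
136 .......................................ooooooo#oooooooooooooooo++oooo++..............
138 .......................................oooooooooooooooooooo++ooooooo+................
140 .......................................ooooooooooooooooooooooooooooo.................
142 .......................................oooooooooooooooooooooooooooo..................
144 .......................................oooooooooooooooooooooooooooo..................
146 ..............................................ooooooooooooooooooooo..................
148 ...............................................###+#+++...oo
[... 765 characters left out ...]
++++++++####+#+#+++++++++++####+oooo..................................
168 ..............oooo+++++++##################+++ooooo..................................
170 .................ooo+#++++++++#########++#+#++ooooo..................................
172 .................+++ooo+++++++++++++++####+#++ooooo#++...............................
174 ................+++++ooo++++++++++++++#####+++ooooo+++...............................
176 ...............+++++o+++oooo++ooo+++##+###++++ooooo++................................
178 ...............+++++++++ooooooooo###+######++ooooo++.................................
180 ..............++++++++++oooooooo+##########++ooooo++.................................
```

Emit:
{"api": "play_rows", "payload": {
  "gripper": [1,1,1,1,1,1,1,1,1,1,1],
  "delta_pos": [
    [1.1,0,-0.3],
    [2,0,-0.2],
    [2.8,0,0],
    [3.6,0,0.3],
    [4.4,0,0.75],
    [5.1,0,1.3],
    [5.7,0,1.9],
    [6.2,0,2.6],
    [6.6,0,3.1],
    [6.6,0,3.4],
    [6.6,0,3.4]
  ],
  "turn": [
    [0,0,0],
    [0,0,0],
    [0,0,0],
    [0,0,0],
    [0,0,0],
    [0,0,0],
    [0,0,0],
    [0,0,0],
    [0,0,0],
    [0,0,0],
    [0,0,0]
  ]
}}

```text
time: 30.6
position: [0.5375, 0.1607, 0.1215]
tool_rot: [-0.178, 0.984, -0.0, -0.0]
ft_force: [-0.1, -0.3, -0.2]
grip_width: 0.0003
grip_force: 0.0
```

```bash
python3 lid.py
```

```text
30.6 pot -0.0022 0.0053 0.1215 [-0.1 -0.3 -0.2]
126 .....................oooooooooooooooooooooooooooo#######o++++++##########............
128 ....................ooooooooooooooooooooooo.#...o########################............
130 ....................oooooooooooooooooooooooooooo#########################............
132 ...................o..oooooooooooooooooooooooooo########################+............
134 .....................oooooooooooooooooooooooooo+++++#################+++.............
136 ................oooooooooooooooooooooooo....oo..++++++oo+########++++++..............
138 ...............oooooooooooooooooooooooooo##..o....+++++++++++++++++++................
140 ...............oooooooooooooooooooooooooooooo...........++++++++.....................
142 ...............oooooo+#ooooooooooooooo#oooo..........................................
144 ...............ooooooooooooooooooo+oooooooo..........................................
146 ...............ooooooooooooooooooooooooooo##.........................................
148 ...............ooooooooooooooooooooooooooo####............
[... 767 characters left out ...]
++++++++####+++#+++++#########++oooo..................................
168 ..............oooo+++++++##################+++ooooo..................................
170 .................ooo+#++++++++#########++##+++ooooo..................................
172 .................+++ooo++++++++++++++######+++ooooo#++...............................
174 ................++++oooo++++++++++####+####+++ooooo++o...............................
176 ...............+++++o+++oooo+oooo+++#######+++ooooo++................................
178 ...............+++++o+++ooooooooo##+#+####+++ooooo++.................................
180 ..............++++++++++oooooooo+##########++ooooo++.................................
```

Emit:
{"api": "play_rows", "payload": {
  "gripper": [1,1,1,1],
  "delta_pos": [
    [0.2,0,0.3],
    [0.4,0,0.6],
    [0.5,0,0.9],
    [0.5,0,1]
  ],
  "turn": [
    [0,0,0],
    [0,0,0],
    [0,0,0],
    [0,0,0]
  ]
}}

```text
time: 31.15
position: [0.5326, 0.1589, 0.1116]
tool_rot: [-0.178, 0.984, -0.0, -0.0]
ft_force: [-0.5, -0.4, 0.7]
grip_width: 0.0005
grip_force: 0.4
```

Emit:
{"api": "play_rows", "payload": {
  "gripper": [1,1,1,1],
  "delta_pos": [
    [0.1,0,0.2],
    [0.2,0,0.4],
    [0.2,0,0.5],
    [0.2,0,0.5]
  ],
  "turn": [
    [0,0,0],
    [0,0,0],
    [0,0,0],
    [0,0,0]
  ]
}}

```text
time: 31.65
position: [0.5309, 0.1583, 0.1067]
tool_rot: [-0.178, 0.984, -0.0, -0.0]
ft_force: [0.0, -0.9, 0.3]
grip_width: 0.0007
grip_force: 0.1
```

Emit:
{"api": "play_rows", "payload": {
  "gripper": [1,1,1,1],
  "delta_pos": [
    [0.1,0,0.2],
    [0.1,0,0.4],
    [0.1,0,0.5],
    [0.1,0,0.5]
  ],
  "turn": [
    [0,0,0],
    [0,0,0],
    [0,0,0],
    [0,0,0]
  ]
}}

```text
time: 32.15
position: [0.5301, 0.1579, 0.1016]
tool_rot: [-0.178, 0.984, 0.0, -0.0]
ft_force: [0.9, 0.7, 0.3]
grip_width: 0.0003
grip_force: 0.0
```

```bash
python3 lid.py
```

```text
32.15 pot -0.0102 0.0053 0.1016 [0.9 0.7 0.3]
126 ....................oooooooooooooooooooooooooo##########o++++++##########............
128 ...................ooooooooooooooooooooooooooo###########################............
130 ...................o.oooooooooooooooooooooooooo##########################............
132 ..................oooooooooooooooooooooo....oooo########################+............
134 .................oooooooooooooooooooooooooo.o.++++++#################+++.............
136 .................ooooooooooooooooooooooooooo....++++++o++########++++++..............
138 ................o..ooooooooooooooooooooooooo......+++++++++++++++++++................
140 ................oooooooooooooooooooooo.oooo.............++++++++.....................
142 .............oooooooooooooooooooooooo.##..o..........................................
144 ............ooo++ooooooooooooooooooooo+#.o...........................................
146 ............oooooo#+oooooooooooooooooooo.............................................
148 ............ooooooooooooooooooooooo+ooo+###.................
[... 765 characters left out ...]
++++++++######################++oooo..................................
168 ..............oooo+++++++##################+++ooooo..................................
170 .................ooo+#++++++++#########+##++++ooooo..................................
172 .................+++ooo+++++++++++++#+####++++ooooo#++...............................
174 ................++++oooo++++++++++##+######+++ooooo++o...............................
176 ...............+++++++++oooo++ooo+#########+++ooooo++................................
178 ...............+++++o+++ooooooooo#########+++ooooo++.................................
180 ..............++++++++++oooooooo+#+#######+++ooooo++.................................
```

Emit:
{"api": "play_rows", "payload": {
  "gripper": [1,1,1,1],
  "delta_pos": [
    [0,0,0.1],
    [0,0,0.2],
    [0,0,0.3],
    [0,0,0.3]
  ],
  "turn": [
    [0,0,0],
    [0,0,0],
    [0,0,0],
    [0,0,0]
  ]
}}

```text
time: 32.7
position: [0.5303, 0.1579, 0.0988]
tool_rot: [-0.178, 0.984, -0.0, 0.0]
ft_force: [0.6, -0.5, 0.2]
grip_width: 0.0004
grip_force: 0.0
```

Emit:
{"api": "play_rows", "payload": {
  "gripper": [1,1,1,1],
  "delta_pos": [
    [0,0,0.1],
    [0,0,0.2],
    [0,0,0.2],
    [0,0,0.2]
  ],
  "turn": [
    [0,0,0],
    [0,0,0],
    [0,0,0],
    [0,0,0]
  ]
}}

```text
time: 33.2
position: [0.5304, 0.158, 0.0968]
tool_rot: [-0.178, 0.984, -0.0, 0.0]
ft_force: [-0.0, 0.3, -0.1]
grip_width: 0.0006
grip_force: 0.0
```

Emit:
{"api": "play_rows", "payload": {
  "gripper": [1,1,1,1],
  "delta_pos": [
    [0,0,0.1],
    [0,0,0.2],
    [0,0,0.2],
    [0,0,0.2]
  ],
  "turn": [
    [0,0,0],
    [0,0,0],
    [0,0,0],
    [0,0,0]
  ]
}}

```text
time: 33.7
position: [0.5303, 0.158, 0.0948]
tool_rot: [-0.178, 0.984, 0.0, 0.0]
ft_force: [0.7, -0.3, 0.1]
grip_width: 0.0008
grip_force: 0.0
```

Emit:
{"api": "play_rows", "payload": {
  "gripper": [1,1,1,1],
  "delta_pos": [
    [0,0,0.1],
    [0,0,0.2],
    [0,0,0.2],
    [0,0,0.2]
  ],
  "turn": [
    [0,0,0],
    [0,0,0],
    [0,0,0],
    [0,0,0]
  ]
}}

```text
time: 34.2
position: [0.5303, 0.158, 0.0928]
tool_rot: [-0.178, 0.984, 0.0, 0.0]
ft_force: [-0.6, 0.6, -0.1]
grip_width: 0.0008
grip_force: 0.0
```

```bash
python3 - <<'E'
from rig import robot
from h import *
exec(open("lid.py").read().split("for v")[0])
p=np.array([.5415,.1565,.3582])
# compare lid right/left outlines with model at several angles: scene
m=(np.abs(c-c.mean(2,keepdims=True)).max(2)<14)
for v in (158,160,162,164,166):
    u=np.where(m[v,300:325])[0]; print(v, "".join(".#"[int(k)] for k in m[v,270:325]))
for a in (0,.1,.2,.3):
    th=np.linspace(0,2*np.pi,60);r=.052+.046*np.cos(th);y=.046*np.sin(th)
    X=T(p,np.c_[.052-r*np.cos(a)+.008*np.sin(a),y,.107+r*np.sin(a)+.008*np.cos(a)])
    q=proj(s,X);print(a,"u",q[:,0].min().round(1),q[:,0].max().round(1),"v",q[:,1].min().round(1),q[:,1].max().round(1))
cv2.imwrite("pics/l3.png",np.hstack([crop(s,250,120,100,75,8)]))
E
```

```text
34.2 pot -0.0099 0.0053 0.0928 [-0.6  0.6 -0.1]
158 ##...##################################.###............
160 ###########################################............
162 #######...################################.............
164 ##########################################.............
166 ..#######################################..............
0 u 277.9 307.9 v 147.2 168.9
0.1 u 278.4 308.2 v 145.8 168.1
0.2 u 279.1 308.5 v 144.3 167.4
0.3 u 280.2 308.8 v 142.9 166.8
```

```bash
python3 - <<'E'
exec(open("lid.py").read().replace("range(126,182,2)","range(140,172)").replace("range(260,345)","range(262,316)"))
p=np.array([.5415,.1565,.3582])
for a in (0,.05,.1,.2,.3):
    L=lambda r,y,h:[.052-r*np.cos(a)+h*np.sin(a),y,.107+r*np.sin(a)+h*np.cos(a)]
    print(a,proj(s,T(p,[L(.11,-.02,.008),L(.11,-.02,0),L(.11,.02,.008),L(.052,-.046,.008)])).round(1).tolist())
E
```

```text
34.25 pot -0.01 0.0053 0.0928 [ 0.  -1.  -0.6]
140 ..............o..ooooooooooooooooooooooooo............
141 ..............o.oooooooooooooooooooooooooo............
142 ..............ooooooooooooooooooooooooooo.............
143 ............ooooooooooooooooooooooo....oo.............
144 ...........oooooooooooooooooooooooo.#..oo.............
145 ...........oooooooooooooooooooooooo.##..o.............
146 ...........oo+#ooooooooooooooooooooo++................
147 ..........ooo++ooooooooooooooooooooooooo..............
148 ..........ooooooooooooooooooooooooooo+#...............
149 ..........ooooooo+ooooooooooooooooooo+##..............
150 ..........ooooooooooooooooooooooooooo+####............
151 .......#..ooooooooooooooooooo#ooooooo######...........
152 .....#####ooooooooooooooooooooooooooo#######..........
153 .....#####ooooooooooooooooooooooooooo########.........
154 ....######.oooooooooooooooooooooooooo#########........
155 ....+####+.oooooooooooooooooooooooooo#########........
156 ....++++#+.oooooooooooooooooooooooooo##########.......
157 ....+++##+.ooooooooooooooooooooooooo+#########
[... 478 characters left out ...]
..
166 ..........ooo+++++++++#####################++oooo.....
167 ...........ooo+++++++++###################++ooooo.....
168 ............oooo#+++++++o+#############+++++ooooo.....
169 ..............ooo++++++++++++#######++++++++ooooo.....
170 ...............ooo+#++++++++++++++++++####++ooooo.....
171 ...............+oooo+++++++++++++++++####+++ooooo#....
0 [[273.0, 159.3], [273.0, 161.1], [276.0, 150.2], [289.9, 168.6]]
0.05 [[273.2, 158.1], [273.1, 159.9], [276.1, 149.0], [290.1, 168.0]]
0.1 [[273.5, 156.9], [273.2, 158.6], [276.4, 147.8], [290.3, 167.5]]
0.2 [[274.2, 154.5], [273.7, 156.2], [277.2, 145.4], [290.8, 166.4]]
0.3 [[275.4, 152.2], [274.6, 153.9], [278.3, 143.1], [291.6, 165.4]]
```

Emit:
{"api": "play_rows", "payload": {
  "gripper": [1,1,1,1],
  "delta_pos": [
    [0,0,0.1],
    [0,0,0.2],
    [0,0,0.2],
    [0,0,0.2]
  ],
  "turn": [
    [0,0,0],
    [0,0,0],
    [0,0,0],
    [0,0,0]
  ]
}}

```text
time: 34.8
position: [0.5304, 0.158, 0.0926]
tool_rot: [-0.178, 0.984, -0.0, 0.0]
ft_force: [-2.6, -0.1, 11.1]
grip_width: 0.0004
grip_force: 5.7
```

Emit:
{"api": "play_rows", "payload": {
  "gripper": [1,1,1,1],
  "delta_pos": [
    [0,0,0.1],
    [0,0,0.2],
    [0,0,0.2],
    [0,0,0.2]
  ],
  "turn": [
    [0,0,0],
    [0,0,0],
    [0,0,0],
    [0,0,0]
  ]
}}

```text
time: 35.3
position: [0.5304, 0.158, 0.0924]
tool_rot: [-0.178, 0.984, -0.0, 0.001]
ft_force: [-7.1, -1.4, 22.6]
grip_width: 0.0006
grip_force: 11.5
```

Emit:
{"api": "play_rows", "payload": {
  "gripper": [1,1,1,1,1,1,1,1,1,1,1,1],
  "delta_pos": [
    [0,0,-1],
    [0,0,-4],
    [0,0,-8],
    [0,0,-12],
    [1,-0.5,-15.2],
    [4,-2,-15.2],
    [8,-3.5,-15.2],
    [10.05,-4.5,-15.2],
    [10.05,-4.5,-12],
    [10.05,-4.5,-8],
    [10.05,-4.5,-4],
    [10.05,-4.5,-3.2]
  ],
  "turn": [
    [0,0,0],
    [0,0,0],
    [0,0,0],
    [0,0,0],
    [0,0,0],
    [0,0,0],
    [0,0,0],
    [0,0,0],
    [0,0,0],
    [0,0,0],
    [0,0,0],
    [0,0,0]
  ]
}}

```text
time: 36.8
position: [0.4498, 0.0807, 0.1189]
tool_rot: [-0.178, 0.984, 0.001, -0.003]
ft_force: [0.5, 0.3, 0.2]
grip_width: 0.0005
grip_force: 0.0
```

```bash
python3 - <<'E'
exec(open("lid.py").read().replace("range(126,182,2)","range(140,172,2)").replace("range(260,345)","range(250,320)"))
E
```

```text
36.8 pot -0.1124 -0.0389 0.1189 [0.5 0.3 0.2]
140 ooooooooooooooo...................................................++++
142 oooooooo.....oo.......................................................
144 ooooooooo##..o........................................................
146 oooooooooo+...........................................................
148 oooo#ooooo...........................#############....................
150 ooooooooo..................###...######################...............
152 ooooooooo........####......#############################..............
154 ooooooooo.......######....################################............
156 ooooooooo.......++++++...##################################...........
158 ooooooooo.......+++#++...##################################.+++.......
160 ................o#+++++++++################################o+++.......
162 ................ooo++++++++...############################++++........
164 .................ooooo++++++++o+#########################+o+++........
166 ......................ooo+++++++++#####################++oooo.........
168 ........................oooo#+++++++o+#############+++++ooooo.........
170 ...........................ooo+#++++++++++++++++++##+#++ooooo.........
```

Emit:
{"api": "play_rows", "payload": {
  "gripper": [1,1,1,1,1,1,1,1,1,1,1,1],
  "delta_pos": [
    [-1.4,0.1,0],
    [-2.8,0.3,0],
    [-3.3,1,0],
    [-3.8,1.6,0],
    [-4.4,2.1,0],
    [-5,2.6,0],
    [-5.7,3,0],
    [-6.4,3.4,0],
    [-7.2,3.65,0],
    [-8,3.85,0],
    [-8.8,4,0],
    [-9,4,0]
  ],
  "turn": [
    [0,0,0],
    [0,0,0],
    [0,0,0],
    [0,0,0],
    [0,0,0],
    [0,0,0],
    [0,0,0],
    [0,0,0],
    [0,0,0],
    [0,0,0],
    [0,0,0],
    [0,0,0]
  ]
}}

```text
time: 38.35
position: [0.5236, 0.1498, 0.121]
tool_rot: [-0.178, 0.984, -0.0, 0.001]
ft_force: [-2.5, 1.8, 0.8]
grip_width: 0.0003
grip_force: 1.5
```

```bash
python3 - <<'E'
exec(open("lid.py").read().replace("range(126,182,2)","range(130,176,2)").replace("range(260,345)","range(250,320)"))
p=np.array([.5415,.1565,.3582])
for a in (0,.1,.2): print(a,proj(s,T(p,[[-.08*np.sin(a),-.08+.08*np.cos(a),.156]])))
E
```

```text
38.35 pot -0.0191 0.0 0.121 [-2.5  1.8  0.8]
130 ........................oooooooooooooooooooooooooooo...+o#############
132 .......................oooooooooooooooooooooooooooo....+oo############
134 .........................oooooooooooooooooooooooooo.....++++++########
136 ....................oooooooooooooooooooooooo...ooo........++++++o++###
138 ...................oooooooooooooooooooooooo.o##..o..........++++++++++
140 ...................ooo+oooooooooooooooooooooooo.o.................++++
142 ..................oooooo++oooooooooooooooooooo........................
144 ..................ooooooooooooooooooo+oooooooo........................
146 ..................ooooooooooooooooooooooooooo.........................
148 ...................ooooooooooooooooooooooooooo####....................
150 ...................ooooooooooooooooooooooooooo#########...............
152 ..........................oooooooooooooooooooo##########..............
154 ..........................############oooooooo############............
156 .........................###############++++++#############...........
158 .........................###############+++++o#############.+++.......
160 .........................++############++++++##############o+++.......
162 ..............................#########++++++#############++++........
164 ..............................++######++++++#############+o+++........
166 .............................++oo+####++++++###########+ooooo.........
168 ............................++oo++++o++++++########+++++ooooo.........
170 ...........................+++o+++++++++++o++++++++###++ooooo.........
172 ...........................+++o++++++++++++++#++#+##++++ooooo#++......
174 ..........................++++o++o++++++++++#+#+#####+++ooooo++o......
0 [[293.41761798 148.2102459 ]]
0.1 [[290.77450764 147.8686079 ]]
0.2 [[288.10570824 147.71471787]]
```

Emit:
{"api": "play_rows", "payload": {
  "gripper": [1,1,1,1],
  "delta_pos": [
    [-0.1,0,0],
    [-0.2,0,0],
    [-0.3,0,0],
    [-0.3,0,0]
  ],
  "turn": [
    [0,0,0],
    [0,0,0],
    [0,0,0],
    [0,0,0]
  ]
}}

```text
time: 38.9
position: [0.5252, 0.1505, 0.1209]
tool_rot: [-0.178, 0.984, -0.0, 0.0]
ft_force: [-1.1, 1.9, -0.6]
grip_width: 0.0006
grip_force: 1.0
```

Emit:
{"api": "play_rows", "payload": {
  "gripper": [1,1,1,1],
  "delta_pos": [
    [-0.1,0,0],
    [-0.2,0,0],
    [-0.2,0,0],
    [-0.2,0,0]
  ],
  "turn": [
    [0,0,0],
    [0,0,0],
    [0,0,0],
    [0,0,0]
  ]
}}

```text
time: 39.4
position: [0.5268, 0.1513, 0.1209]
tool_rot: [-0.178, 0.984, -0.0, -0.0]
ft_force: [-1.8, 0.1, 1.1]
grip_width: 0.0006
grip_force: 1.3
```

Emit:
{"api": "play_rows", "payload": {
  "gripper": [1,1,1,1,1],
  "delta_pos": [
    [-0.1,0,0],
    [-0.2,0,0],
    [-0.3,0,0],
    [-0.3,0,0],
    [-0.3,0,0]
  ],
  "turn": [
    [0,0,0],
    [0,0,0],
    [0,0,0],
    [0,0,0],
    [0,0,0]
  ]
}}

```text
time: 40.02
position: [0.5268, 0.1514, 0.1207]
tool_rot: [-0.178, 0.984, -0.0, -0.003]
ft_force: [-7.2, -2.4, 5.4]
grip_width: 0.0003
grip_force: 4.0
```

Emit:
{"api": "play_rows", "payload": {
  "gripper": [1,1,1,1],
  "delta_pos": [
    [-0.1,0,0],
    [-0.2,0,0],
    [-0.2,0,0],
    [-0.2,0,0]
  ],
  "turn": [
    [0,0,0],
    [0,0,0],
    [0,0,0],
    [0,0,0]
  ]
}}

```text
time: 40.52
position: [0.5268, 0.1516, 0.1205]
tool_rot: [-0.178, 0.984, -0.001, -0.005]
ft_force: [-9.6, -5.2, 7.6]
grip_width: 0.0005
grip_force: 5.6
```

Hard stop reached. Back off (-pot x), then up, and look.

Emit:
{"api": "play_rows", "payload": {
  "gripper": [1,1,1,1,1,1,1,1,1,1],
  "delta_pos": [
    [0.5,0,0],
    [2,0,0],
    [4,0,0],
    [6,0,-1],
    [8,0,-4],
    [9,0,-8],
    [10,0,-12],
    [10,0,-15],
    [10,-5,-15],
    [10,-5,-15]
  ],
  "turn": [
    [0,0,0],
    [0,0,0],
    [0,0,0],
    [0,0,0],
    [0,0,0],
    [0,0,0],
    [0,0,0],
    [0,0,0],
    [0,0,0],
    [0,0,0]
  ]
}}

```text
time: 41.78
position: [0.4574, 0.069, 0.2717]
tool_rot: [-0.176, 0.984, -0.001, 0.002]
ft_force: [-0.0, -0.7, -0.7]
grip_width: 0.0002
grip_force: 0.0
```

```bash
python3 - <<'E'
from rig import robot
from h import *
t=robot.camera("top");s=robot.camera("scene")
p=np.array([.5415,.1565,.3582]);th=np.linspace(0,2*np.pi,40)
a=np.linspace(-.08,0,9)
X=T(p,np.vstack([np.c_[.046*np.cos(th),.046*np.sin(th),0*th+.115],np.c_[.008*np.cos(th[::3]),.008*np.sin(th[::3]),0*th[::3]+.156]]))
a=np.hstack([crop(t,180,185,100,75,4),crop(t,300,185,100,75,4)])
b=np.hstack([crop(s,245,130,100,75,4,proj(s,X)),crop(s,180,205,100,75,4)])
cv2.imwrite("pics/end.png",np.vstack([a,b]))
E
```

```text
(no output)
```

View pics/end.png

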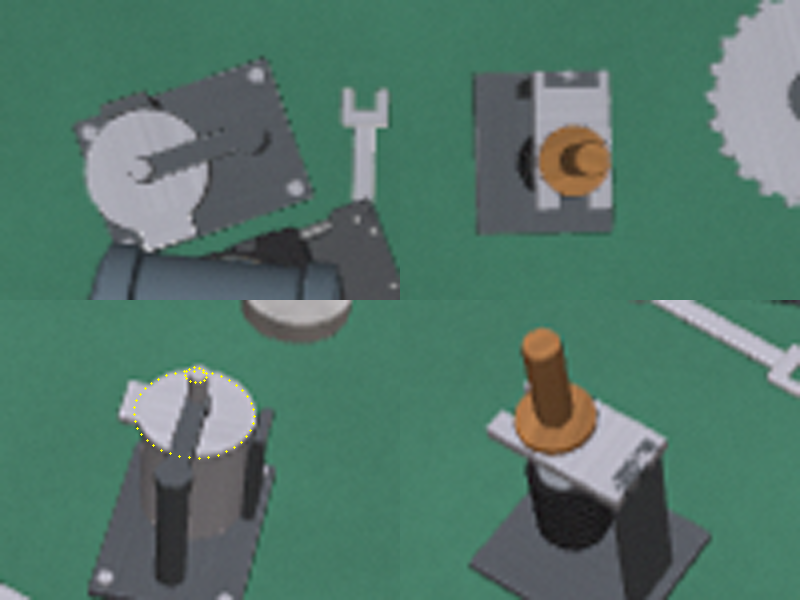

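The lid is shut and the clamp pin sits at the lid's centre. The brush hangs by its collar in the fork, and the hand is clear of everything.

```bash
python3 -c "
from rig import robot
print(robot.hand_in())"
```

```text
the job is handed in; nothing more can be done
None
```

The job is handed in at about 42 s: I scrubbed the pot with three full strokes to the floor, hung the brush back in the fork, shut the lid (my first push missed it, the second closed it), and swung the clamp to its stop over the lid; no verdict came back.

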